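# Switch on the bead bench's extractor at its lever-lock toggle

### The arm

A 6-joint arm with a two-finger parallel gripper is mounted at the origin on the work surface. World frame = base frame: x ahead of the robot, y to its left, z up, the work surface at z = 0. Lengths are in m, angles in rad, forces in N, time in s.
With the tool pointing down it reaches from about 0.35 to 0.8 m from the base axis. Payload 7.3 kg.
Tool frame: the origin (TCP) lies on the centre line of the jaws, within the pads' length; the fingertips stand 14 mm ahead of it and the grasp point (between the pads) lies 5 mm behind it; z points along the fingers, y is the line along which they close (so a half turn about z gives the same grasp; the last joint's range is limited). The gripper opens to 85 mm and grips with 20 to 120 N. Pads are 22 mm wide; open, the fingers measure 114 mm over their backs; the gripper's body (76 mm by 85 mm) begins 54 mm behind the grasp point. The pads swing forward as they close: fully open they stand 13 mm farther back than shut.
Start: joints at [1.135, 0.342, 1.524, -0, 1.275, -0.146], TCP at [0.15, 0.503, 0.245] pointing down, gripper open.
Joint ranges: [-2.53, 2.53], [-0.77, 2.02], [0.04, 2.7], [-1, 4.14], [0.28, 2.66], [-3.11, 3.11]. Speed limits (rad/s): [2.57, 2.57, 3.14, 3.14, 3.14, 3.14].

### API

Orientations are given as a unit quaternion [x, y, z, w].
In Python, from workcell import r gives the robot as it stands.
- The arm moves only by the tool servo_tool, never from a script. Its argument "commands" is a list that holds one entry, the list of rows, each a list of 4 numbers: the shift along the tool's x, y, z in mm, then the turn about the tool's z in rad. In form: [[[x, y, z, roll], ...]]. A call has 1 to 20 rows; each row shifts and turns the commanded pose from where the row before left it, along the tool's axes as they then stand; what a row does not reach is not made up. A row lasts 1/10 s, in which the tool goes at most 50 mm and 8.59 degrees, less where a joint would pass 70% of its speed; a pose out of reach is approached as far as the arm can. A call is refused whole if a number of a shift passes 50 or a number of a turn 0.15, either way. A call with a gripper value outside its range is refused whole. "fingers" is the opening, from 0 (shut) to 1 (fully open), set as the call begins (left out, the last holds). The fingers move at their own pace and stop on an object; "squeeze" is the grip in N (left out, the last holds). Time passes only in rows, so rows that do not move let the fingers close. It gives the time, the measured TCP pose, the force, the opening and the grip force at its end, in the units of the state.
- r.state(): the state, without advancing time (a new reading comes with each control period).
- r.capture(name): name is "side" or "top" or "wrist"; returns (picture, depth): 420x560x3 uint8, blue, green, red; 420x560 float32, m along the optical axis (not along the pixel's ray), 0 where there is no reading.
- r.camera_info(name): a dict with "intrinsics" (3x3 intrinsics, pixels), "rvec" (rotation vector, rad) and "tvec" (3), from world to camera coordinates, as OpenCV has them. Camera axes: x right, y down, z forward; pixel columns grow to the right and rows downward; lengths in m; the calibration is good to about 2 mm. A picture is of the moment at which its call begins: read the wrist's pose just before it. camera_info takes no time and is no camera call; for the wrist camera it gives the pose at the moment of the call.
- r.job_done(): hands the job in; it is judged then, once.
The state is a dict: "time_s": time; "joint_pos": joint angles; "joint_vel": joint speeds; "tau": joint torques, N m; "ee_pos": TCP position; "tool_rot": TCP orientation; "wrist_force": force on the tool from outside, world axes, zero at the start; "torque": the same for the moment, N m; "width": finger opening in m; "finger_force": force on a finger pad.
Only numpy, scipy, OpenCV 4.12 (cv2) and the standard library are available. Lean on these libraries where they do the work, as an engineer would, in place of code of your own. Each camera call takes 0.05 s, during which the arm holds its last target. There are 200 camera calls.

### The job

Switch on the extractor fan at the glass-bead bench: on the switch box with the blue collar, lift the collar along the lever to unlock it, and while it is lifted flip the lever over to the side with the green bar. Then let the collar spring fully back down so that the lever is locked there, and let go. Leave the red-collared torch switch off.

Things in the scene. Friction and masses are not known exactly. Their poses are not given: they have to be found in the camera images.
- fan_grip (a point): Mid-point of the blue collar (cylinder, 28 mm across, 32 long, two black bands), moving with it. z: up the lever; y: along the hinge; x: flip direction to ON. At the start the lever leans 0.45 rad to OFF. Collar down, the hinge lies 72 mm along -z, 35 mm above the bench; the 10 mm lever rod's black cap (14 mm) ends 42 mm along +z. 60 mm either side along y are clear.
- fan_collar (a joint): Lift of the blue collar along the lever, m: 0 down (locked), 0.020 top stop. A spring pulls it down, 3.6 N at 0, 6 N at 0.020. Under about 0.010 its cross pin is caught behind the brass gate on the box; from 0.012 up the lever is free. Let go at either end of the swing it springs down by itself.
- fan_lever (a joint): Fan lever, rad: 0 = OFF stop, 0.90 = ON stop (leaning 0.45 towards the green bar). Locked OFF it has 0.08 of play; the collar drops home from about 0.83 up. Turns almost freely when unlocked. Its grey box, fixed to the bench, is 130 mm (flip direction) x 80 x 58 high, hinge over its middle; brass gate 24 x 24 mm, 22 high, in the middle; green bar at the ON end, black at OFF.
- torch_lever (a joint): Lever of the torch switch, rad: an identical box with a red collar, fixed to the bench at least 190 mm from the fan's; either may be the left one. 0 = OFF, 0.90 = ON; starts OFF (0 to 0.05) and is to stay so.
There are look-alikes about, which are no part of the job. Leave any orange look-alike of the part that bears torch_lever alone.

How it is judged:
By the outcome, as a careful person would: the job done as asked, in the order asked, and still so for the second after the job is handed in, with the robot touching nothing.
It also fails if it takes over 35 s, if anything falls off the work surface, if the arm or the gripper's body presses on something with over 40 N, if the wrist force passes 120 N, or if a joint passes its speed limit or range.

## Working session

There is one attempt and no reset: what is moved stays moved. The work goes in short steps, Python scripts to look and compute and a tool call to move; the robot and the scene stay as the last step left them, time stands still between calls to the robot, and variables do not carry over. Pictures are saved under pics/ and viewed, at most 10 in all, crops included, and the job is handed in when it is done.

Besides the shell and the picture viewer there is one more tool, called in YAML: its name, and indented under it one key for each argument. servo_tool: Moves the arm, as the interface text tells. Its arguments: {"type":"object","properties":{"commands":{"type":"array"},"fingers":{"type":"number"},"squeeze":{"type":"number"}},"required":["commands"]}

```bash
mkdir -p pics
cat > h.py <<'E'
import numpy as np, cv2
from workcell import r
def cam(n):
    c=r.camera_info(n);K=np.array(c["intrinsics"],float);R=cv2.Rodrigues(np.array(c["rvec"],float))[0];t=np.array(c["tvec"],float).ravel()
    return K,R,t
def pts(K,R,t,d):
    v,u=np.mgrid[:d.shape[0],:d.shape[1]]
    P=np.stack([(u-K[0,2])/K[0,0]*d,(v-K[1,2])/K[1,1]*d,d],-1)
    return (P-t)@R
def ray(K,R,t,uv,z):
    d=R.T@np.linalg.solve(K,[uv[0],uv[1],1]);o=-R.T@t
    return o+d*(z-o[2])/d[2]
E
python3 - <<'E'
from h import *
for n in("top","side"):
    K,R,t=cam(n);im,d=r.capture(n);cv2.imwrite(f"pics/{n}0.png",im);np.savez(f"{n}0.npz",im=im,d=d,K=K,R=R,t=t)
    print(n,-R.T@t,R[2])
print(r.state())
a=[cv2.imread(f"pics/{n}0.png") for n in("top","side")]
E
```

```text
top [0.28004485 0.03945661 1.17761047] [ 0.115552    0.00633538 -0.99328123]
side [ 0.22060787 -0.72574312  0.98092902] [ 0.15346892  0.65699902 -0.7381054 ]
{'time_s': 0.1, 'joint_pos': array([ 1.13504825e+00,  3.42632385e-01,  1.52487902e+00,  3.11941448e-05,
        1.27538832e+00, -1.45985395e-01]), 'joint_vel': array([-0.00142709, -0.00016107, -0.00426838, -0.00230644,  0.00263598,
       -0.00106841]), 'tau': array([ 3.42596759e-03, -4.34439898e+01, -2.46493685e+01,  1.02101359e-05,
        4.51299347e-03,  1.02615115e-05]), 'ee_pos': array([0.14983396, 0.5028365 , 0.24472099]), 'tool_rot': array([ 1.44379486e-01,  9.89522176e-01, -6.21803552e-04, -2.01713821e-04]), 'wrist_force': array([ 0.48005379,  0.03268132, -0.4845443 ]), 'torque': array([ 0.00156952, -0.03514634,  0.02012233]), 'finger_force': 0.0, 'width': 0.0851558447070758}
```

View pics/top0.png

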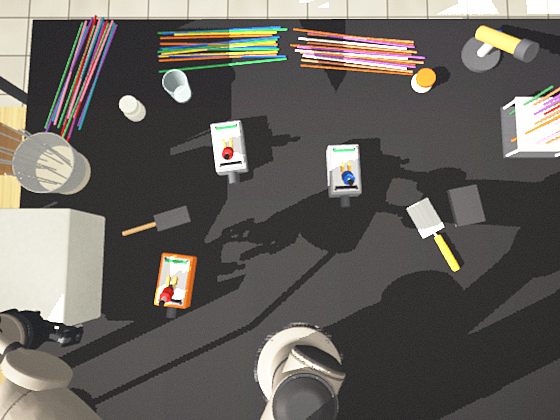

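View pics/side0.png

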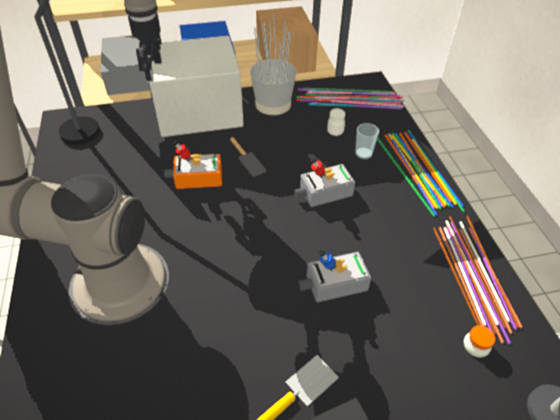

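Top view: the blue-collared fan switch is at (344,170), with its collar at (348,178), green bar far (344,147) and black bar near. Candidates to mistake for it are the red-collared torch switch at (228,147) and the orange look-alike box at (176,280), also red-collared. I choose the grey box with the blue collar. Next I'll check it in a close crop and measure.

Run:
```python
from h import *
for n,(cu,cv) in dict(top=(344,170),side=(338,275)).items():
    z=np.load(n+"0.npz");im,d,K,R,t=[z[k] for k in("im","d","K","R","t")]
    P=pts(K,R,t,d);h=cv2.cvtColor(im,cv2.COLOR_BGR2HSV)
    roi=np.zeros(d.shape,bool);roi[cv-45:cv+45,cu-45:cu+45]=1
    for nm,lo,hi in(("blue",(100,120,60),(130,255,255)),("green",(45,80,60),(85,255,255))):
        m=(cv2.inRange(h,lo,hi)>0)&roi
        v,u=np.nonzero(m);print(n,nm,m.sum(),u.mean(),v.mean(),"med",np.median(P[m],0).round(4),P[m].min(0).round(3),P[m].max(0).round(3))
        if nm=="green":
            print(cv2.minAreaRect(P[m][:,:2].astype(np.float32)), ray(K,R,t,(u.mean(),v.mean()),.059))
    # box top surface
    m=roi&(P[...,2]>.05)&(P[...,2]<.065)
    q=P[m];rc=cv2.minAreaRect(q[:,:2].astype(np.float32));print("box",rc,np.median(q[:,2]),m.sum())
    c=im[cv-45:cv+45,cu-50:cu+50];cv2.imwrite(f"pics/c_{n}.png",cv2.resize(c,None,fx=4,fy=4,interpolation=2))
a=[cv2.imread(f"pics/c_{n}.png") for n in("top","side")];cv2.imwrite("pics/c.png",np.hstack(a))
```

```text
top blue 90 347.27777777777777 176.42222222222222 med [ 0.4769 -0.1126  0.1143] [ 0.456 -0.14   0.057] [ 0.494 -0.103  0.137]
top green 45 343.3777777777778 149.84444444444443 med [ 0.5555 -0.1124  0.0588] [ 0.552 -0.141  0.054] [ 0.559 -0.089  0.064]
((0.555275022983551, -0.11463531851768494), (0.05172434449195862, 0.007314592599868774), 89.92210388183594) [ 0.55587635 -0.11329905  0.059     ]
box ((0.5066266059875488, -0.11458142101764679), (0.13019351661205292, 0.08041784167289734), 2.749720573425293) 0.05693582616303296 1310
side blue 143 328.06293706293707 260.93706293706293 med [ 0.4761 -0.127   0.1104] [ 0.221 -0.726  0.087] [ 0.491 -0.106  0.981]
side green 53 358.45283018867923 264.188679245283 med [ 0.5566 -0.1152  0.0602] [ 0.552 -0.142  0.056] [ 0.56  -0.087  0.064]
((0.5564064383506775, -0.1147838681936264), (0.006795321591198444, 0.0549791045486927), 1.6692723035812378) [ 0.55674796 -0.11476869  0.059     ]
box ((0.5086461901664734, -0.11766386032104492), (0.13005372881889343, 0.08217762410640717), 2.344202995300293) 0.05806527223643637 1348
```

View pics/c.png

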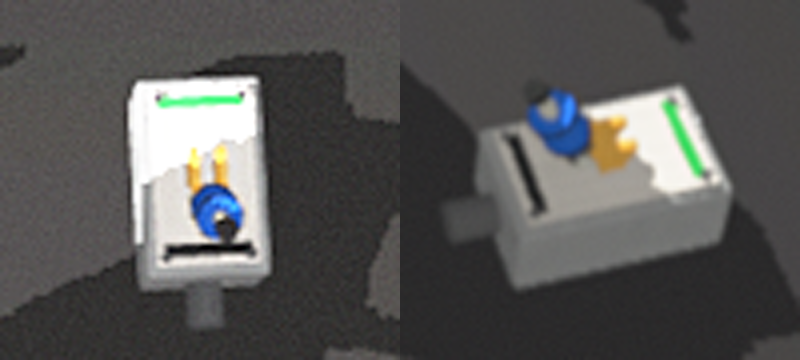

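The crop confirms the choice: a grey box with a blue collar and black cap leaning towards the black bar, brass gate in the middle and green bar at the far end. Box centre is about (0.5075,-0.116), with a yaw of about 2.4°. Next I'll check the obstacles on the travel path.

Run:
```python
from h import *
for n in("top","side"):
    z=np.load(n+"0.npz");P=pts(z["K"],z["R"],z["t"],z["d"]);ok=z["d"]>0
    print(n)
    for y in np.arange(.6,-.25,-.1):
        print(round(y,2),[round(float(P[...,2][m].max()),2) if (m:=ok&(abs(P[...,0]-x)<.05)&(abs(P[...,1]-y)<.05)&(P[...,2]<.6)).sum() else None for x in np.arange(.1,.75,.1)])
```

```text
top
0.6 [0.21, 0.35, 0.22, 0.29, 0.3, 0.24, 0.01]
0.5 [0.48, 0.52, 0.22, 0.21, 0.13, 0.04, 0.08]
0.4 [0.6, 0.6, 0.05, 0.02, 0.01, 0.05, 0.09]
0.3 [0.6, 0.14, 0.07, 0.02, 0.01, 0.01, 0.09]
0.2 [0.01, 0.01, 0.01, 0.01, 0.14, 0.1, 0.01]
0.1 [0.03, 0.01, 0.01, 0.01, 0.06, 0.06, 0.01]
0.0 [0.3, 0.01, 0.01, 0.01, 0.01, 0.01, 0.01]
-0.1 [0.28, 0.01, 0.01, 0.06, 0.14, 0.06, 0.01]
-0.2 [0.01, 0.01, 0.01, 0.06, 0.06, 0.05, 0.01]
side
0.6 [0.21, 0.32, 0.22, 0.22, 0.3, 0.27, 0.01]
0.5 [0.46, 0.46, 0.22, 0.22, 0.25, 0.01, 0.07]
0.4 [0.35, 0.06, 0.06, 0.02, 0.01, 0.01, 0.09]
0.3 [0.04, 0.14, 0.06, 0.02, 0.01, 0.01, 0.1]
0.2 [0.01, 0.01, 0.01, 0.01, 0.14, 0.11, 0.01]
0.1 [0.02, 0.01, 0.01, 0.01, 0.06, 0.06, 0.01]
0.0 [0.3, 0.01, 0.01, 0.01, 0.01, 0.01, 0.01]
-0.1 [0.28, 0.01, 0.01, 0.06, 0.14, 0.07, 0.01]
-0.2 [0.01, 0.01, 0.01, 0.06, 0.06, 0.06, 0.01]
```

servo_tool:
  commands:
    - [[0,0,-25,0],[0,0,-25,0],[-34,-22,0,0],[-34,-22,0,0],[-34,-22,0,0],[-34,-22,0,0],[-34,-22,0,0],[-34,-22,0,0],[-34,-22,0,0],[-34,-22,0,0],[-22,-32,0,0],[-22,-32,0,0],[-22,-32,0,0],[-22,-32,0,0],[-22,-32,0,0],[-22,-32,0,0],[-22,-32,0,0],[-22,-32,0,0],[-22,-32,0,0],[-22,-32,0,0]]

```text
time_s: 2.1
ee_pos: [0.4798, -0.1143, 0.295]
tool_rot: [0.145, 0.99, 0.0, -0.0]
wrist_force: [0.5, 0.2, 0.2]
width: 0.0856
finger_force: 0.0
```

servo_tool:
  commands:
    - [[0,0,0,-0.11],[0,0,0,-0.11],[0,0,0,-0.11],[0,0,0,0]]
  fingers: 0.75
  squeeze: 30

```text
time_s: 2.5
ee_pos: [0.4795, -0.1128, 0.2948]
tool_rot: [-0.02, 1.0, 0.0, -0.0]
wrist_force: [-0.1, -0.1, -0.9]
width: 0.064
finger_force: 0.0
```

Run:
```python
from h import *
K,R,t=cam("wrist");im,d=r.capture("wrist")
P=pts(K,R,t,d);h=cv2.cvtColor(im,cv2.COLOR_BGR2HSV);print(-R.T@t,R[2])
Q=P[(d>0)&(P[...,2]>.05)&(P[...,2]<.063)&(abs(P[...,0]-.51)<.12)&(abs(P[...,1]+.116)<.1)]
if len(Q): print("box",cv2.minAreaRect(Q[:,:2].astype(np.float32)),np.median(Q[:,2]))
m=(cv2.inRange(h,(100,120,50),(130,255,255))>0)&(d>0)
B=P[m];B=B[(B[:,2]>.07)&(B[:,2]<.15)]
print(m.sum(),np.median(B,0),np.percentile(B,3,0),np.percentile(B,97,0))
C=B[(B[:,2]>.08)]
for y0 in(.095,.105,.115): 
    s=B[abs(B[:,2]-y0)<.004]; print(y0,len(s),s[:,:2].min(0) if len(s) else 0,s[:,:2].max(0) if len(s) else 0)
cv2.imwrite("pics/w0.png",im)
```

```text
[ 0.39890845 -0.11635357  0.42312862] [ 0.31391568  0.0131821  -0.94935935]
box ((0.5087398290634155, -0.11641816794872284), (0.12948958575725555, 0.08002803474664688), 2.600947380065918) 0.05750657399228745
450 [ 0.47197947 -0.12452797  0.11251196] [ 0.46121157 -0.12984504  0.0991621 ] [ 0.48841126 -0.10589219  0.12027464]
0.095 3 [ 0.48823972 -0.10911312] [ 0.49029701 -0.10708664]
0.105 9 [ 0.46078179 -0.11251945] [ 0.49035773 -0.1063354 ]
0.115 59 [ 0.46309198 -0.13001355] [ 0.48293625 -0.10502977]
```

View pics/w0.png

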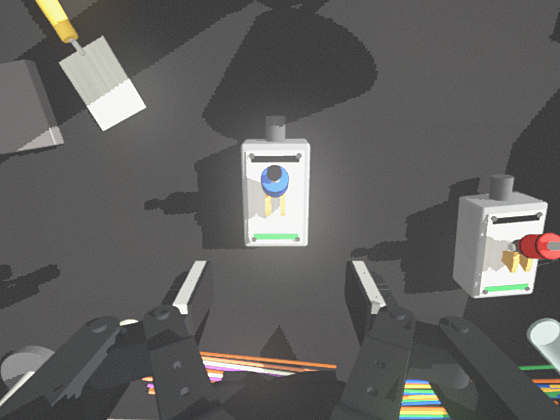

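The wrist view shows the blue collar at (274,181), centred on the box. The torch, with its red collar, is well off to the right at (500,245). Now I'll descend.

servo_tool:
  commands:
    - [[2.7,-4.9,0,0],[0,0,25,0],[0,0,25,0],[0,0,25,0],[0,0,25,0],[0,0,25,0],[0,0,20,0],[0,0,20,0],[0,0,15,0],[0,0,12,0],[0,0,10,0],[0,0,0,0],[0,0,0,0]]

```text
time_s: 3.85
ee_pos: [0.4774, -0.1179, 0.0935]
tool_rot: [-0.02, 1.0, -0.0, 0.0]
wrist_force: [-0.1, 0.8, 0.6]
width: 0.0643
finger_force: 0.0
```

servo_tool:
  commands:
    - [[0,0,0,0],[0,0,0,0],[0,0,0,0],[0,0,0,0],[0,0,0,0],[0,0,0,0],[0,0,0,0],[0,0,0,0]]
  fingers: 0
  squeeze: 35

```text
time_s: 4.65
ee_pos: [0.4775, -0.1174, 0.094]
tool_rot: [-0.02, 1.0, 0.0, 0.0]
wrist_force: [-0.4, 3.4, 5.7]
width: 0.0271
finger_force: 34.2
```

servo_tool:
  commands:
    - [[0.9,0,-1.8,0],[0.9,0,-1.8,0],[0.9,0,-1.8,0],[0.9,0,-1.8,0],[0.9,0,-1.8,0],[0.9,0,-1.8,0],[0.9,0,-1.8,0],[0.9,0,-1.8,0],[0,0,0,0],[0,0,0,0]]

```text
time_s: 5.65
ee_pos: [0.4708, -0.1178, 0.1077]
tool_rot: [-0.02, 1.0, 0.0, 0.001]
wrist_force: [5.0, 3.9, -3.0]
width: 0.0271
finger_force: 34.7
```

Run:
```python
from h import *
s=r.state();print(s["wrist_force"],s["torque"],s["ee_pos"])
K,R,t=cam("side");im,d=r.capture("side");cv2.imwrite("pics/s1.png",cv2.resize(im[220:310,280:400],None,fx=5,fy=5,interpolation=2))
```

```text
[ 4.9669684   3.86685006 -2.97645867] [ 0.64999518 -0.77145762  0.0748269 ] [ 0.47084332 -0.117754    0.10765308]
```

View pics/s1.png

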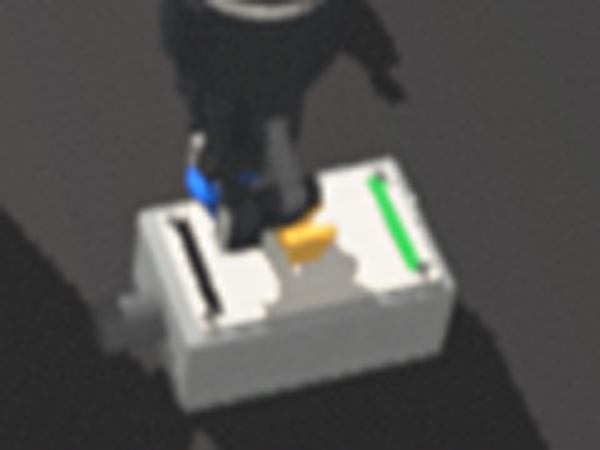

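servo_tool:
  commands:
    - [[0.7,0,-1.4,0],[0,0,0,0],[-6.05,0,-2.65,0],[-6.23,0,-2.2,0],[-6.4,0,-1.7,0],[0,0,0,0],[0,0,0,0]]

```text
time_s: 6.4
ee_pos: [0.4878, -0.117, 0.1153]
tool_rot: [-0.02, 1.0, 0.0, -0.0]
wrist_force: [-1.3, 2.7, -6.1]
width: 0.027
finger_force: 35.0
```

servo_tool:
  commands:
    - [[-6.5,0,-1.2,0],[-6.6,0,-0.7,0],[-6.6,0,-0.3,0],[-6.6,0,0.3,0],[-6.6,0,0.7,0],[-6.5,0,1.2,0],[0,0,0,0]]

```text
time_s: 7.1
ee_pos: [0.528, -0.1153, 0.1154]
tool_rot: [-0.02, 1.0, 0.0, -0.0]
wrist_force: [-3.6, 3.9, -5.6]
width: 0.027
finger_force: 34.8
```

servo_tool:
  commands:
    - [[-6.4,0,1.7,0],[-6.2,0,2.2,0],[-6.0,0,2.6,0],[0,0,0,0],[0,0,0,0]]

```text
time_s: 7.6
ee_pos: [0.5462, -0.1145, 0.109]
tool_rot: [-0.02, 1.0, 0.0, -0.0]
wrist_force: [-3.3, 5.2, -3.8]
width: 0.0272
finger_force: 34.7
```

servo_tool:
  commands:
    - [[-1.5,0,0.7,0],[0.9,0,1.8,0],[0.9,0,1.8,0],[0.9,0,1.8,0],[0.9,0,1.8,0],[0.9,0,1.8,0],[0.9,0,1.8,0],[0,0,0,0],[0,0,0,0]]

```text
time_s: 8.5
ee_pos: [0.5463, -0.1147, 0.0998]
tool_rot: [-0.02, 1.0, -0.0, 0.005]
wrist_force: [6.6, 7.9, -1.4]
width: 0.0271
finger_force: 34.9
```

servo_tool:
  commands:
    - [[0,0,0,0],[0,0,0,0],[0,0,0,0],[0,0,0,0],[0,0,0,0],[0,0,0,0]]
  fingers: 0.75

```text
time_s: 9.1
ee_pos: [0.5421, -0.1153, 0.0977]
tool_rot: [-0.02, 1.0, -0.0, 0.0]
wrist_force: [0.1, -0.3, -0.3]
width: 0.064
finger_force: 0.0
```

servo_tool:
  commands:
    - [[0,0,-5,0],[0,0,-10,0],[0,0,-20,0],[0,0,-25,0],[0,0,-25,0],[0,0,-25,0],[0,0,-25,0],[0,0,-25,0],[30,0,-20,0],[30,0,0,0],[30,0,0,0],[0,0,0,0]]

```text
time_s: 10.3
ee_pos: [0.4495, -0.1185, 0.2789]
tool_rot: [-0.02, 1.0, -0.0, 0.0]
wrist_force: [-0.1, -0.1, 0.0]
width: 0.0643
finger_force: 0.0
```

Run:
```python
from h import *
K,R,t=cam("wrist");im,d=r.capture("wrist");P=pts(K,R,t,d);h=cv2.cvtColor(im,cv2.COLOR_BGR2HSV)
B=P[(cv2.inRange(h,(100,120,50),(130,255,255))>0)&(d>0)];B=B[(B[:,2]>.07)&(B[:,2]<.15)&(abs(B[:,1]+.116)<.05)]
hi=np.array([.5083,-.1164]);u=np.array([.999,.0435]);a=(B[:,:2]-hi)@u;z=B[:,2]-.035
al=a*np.sin(.45)+z*np.cos(.45);pr=a*np.cos(.45)-z*np.sin(.45)
print("along lever",np.percentile(al,[2,50,98]),"perp",np.percentile(pr,[2,50,98]))
im2,_=r.capture("side")
cv2.imwrite("pics/e.png",np.hstack([cv2.resize(im2[220:310,290:390],(400,360),interpolation=2),cv2.resize(im,(400,360))]))
print(r.state()["ee_pos"],r.state()["time_s"])
```

```text
along lever [0.05877636 0.08110573 0.08878496] perp [-0.01372004 -0.01046417  0.00709494]
[ 0.45234464 -0.11896988  0.2788321 ] 10.4
```

View pics/e.png

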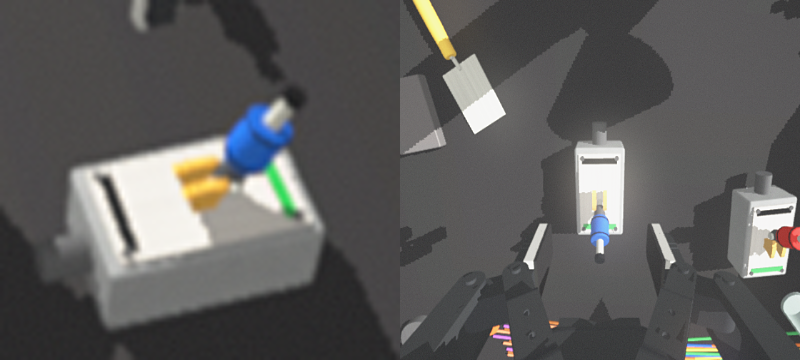

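The lever leans towards the green bar. The collar spans about 59–89 mm from the hinge (56–88 mm expected when down), so it is fully home. The red torch lever still leans to its black bar. I'm handing in.

```bash
python3 -c "
from workcell import r
print(r.job_done())"
```

```text
the job is handed in; nothing more can be done
None
```

The job is handed in: the fan switch is on, its blue collar is fully down so the lever is locked at the green bar, the gripper is clear, and the torch switch was left off.

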